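# Widen the wrapping-paper stand by one hole and load the roll

### The job

The roll stand on the flower bench is set too narrow for the new roll of wrapping paper. Pinch its brass spring button flush and slide the green sliding end out, away from the fixed end, until the button pops out in the very next hole; do not force the button against the edge of a hole. Then lay the roll gently into the two forks, let go, and leave the other things on the bench alone.

Things in the scene. Friction and masses are not known exactly. Their poses are not given: they have to be found in the camera images.
- stand: Paper-roll stand screwed to the bench, 250 mm long. Origin on the bench below the bar, level with the button; z up, y along the bar to the fixed end, x to the face the button sticks out of. The fixed green end plate (6 mm thick, 110 mm wide foot, forks up to 171 mm high) at y +135 mm carries a 20.5 mm square bar, axis 60 mm high, running to -y. No other parts between the end plates.
- slide: Sliding end: green end plate like the fixed one, with a 25 mm square aluminium tube (axis 60 mm high, faces at stand x +12.5 and -12.5 mm) that reaches 207 mm from the plate over the bar. Origin on the bench, mid-thickness of the plate; axes as the stand's. Starts at stand y -85 mm (214 mm clear between the plates), slides along -y only once the button is in; rubs with about 5 N.
- first_hole (a point): Centre of the hole, in the tube's +x face, that the button sits in at the start; it moves with the tube. The next hole, the wanted one, lies 42 to 70 mm nearer the fixed end (the spacing differs from stand to stand), and a third lies 112 mm from this one (too wide). All are dark dots, 12.5 mm. In the next hole the button springs out and its side stops the tube, with 1.2 mm play each way.
- button: Brass spring button, 10 mm across, round nose, in the inner bar. Origin: its tip, 60 mm high at stand y 0; axes as the stand's. Tip at stand x 17 mm when out, 12.5 flush with the tube, 10.5 under its wall; spring 3 to 6 N. Out, it locks the tube; over 16 N between them bends it. With a finger pad holding it flush across the tube, an 8 to 15 N pull ducks it under the edge; then 5 N.
- fork_fixed (a point): Seat of the fixed end's V fork: where the centre line of the roll's spindle comes to rest, 135 mm above the bench, at stand y +135 mm. The V opens upwards, walls 30 degrees from vertical, mouth about 56 mm wide at 171 mm above the bench.
- fork_sliding (a point): The same point on the sliding end's fork: 135 mm above the bench, straight above the origin of slide.
- roll: Kraft-brown roll of wrapping paper, wound tight, 50 mm in diameter, 240 mm long, 0.3 to 0.6 kg, on a 12 mm steel spindle that stands out 48 mm at both ends. Origin: centre; y along the spindle (either end may go in either fork). Starts level in the cradle. Fits only between end plates over 240 mm apart; loaded, its spindle rests in both forks, anywhere in its end play.
- roll_end_a (a point): Point on the spindle's centre line 140 mm from the roll's centre, in its +y.
- roll_end_b (a point): The same at its -y end.
- cradle: Wooden storage cradle fixed to the bench: 110 x 200 mm board, 12 mm thick, with two V saddles 160 mm apart, 18 mm thick, that hold the roll with its axis 52 mm above the bench; between the saddles 140 mm of the roll is free. Origin: underside centre; y along the roll.
- flask: White drinking flask with black cap, 66 mm in diameter, 178 mm high; bystander. Origin: underside centre.
- vase: White footed plastic vase, 104 mm in diameter, 155 mm high; bystander. Origin: underside centre.
- secateurs: Secateurs with orange and black handles lying flat, 200 mm long; bystander. Origin: under the pivot.
- tape: Roll of green tape lying flat, 84 mm in diameter, 25 mm high; bystander. Origin: underside centre.

How it is judged:
By the outcome, as a careful person would: the job done as asked, in the order asked, and still so for the second after the job is handed in, with the robot touching nothing.
It also fails if it takes over 58 s, if anything falls off the work surface, if the arm or the gripper's body presses on something with over 40 N, if the wrist force passes 120 N, or if a joint passes its speed limit or range.

### The arm

A 6-joint arm with a two-finger parallel gripper is mounted at the origin on the work surface. World frame = base frame: x ahead of the robot, y to its left, z up, the work surface at z = 0. Lengths are in m, angles in rad, forces in N, time in s.
With the tool pointing down it reaches from about 0.15 to 0.775 m from the base axis. Payload 6.1 kg.
Tool frame: the origin (TCP) lies on the centre line of the jaws, within the pads' length; the fingertips stand env.tcp_to_tips ahead of it and the grasp point (between the pads) lies 5 mm behind it (env.tcp_to_tips is the distance from the TCP to the fingertips, in m); z points along the fingers, y is the direction in which the jaws open and shut (so a half turn about z gives the same grasp; the last joint's range is limited). The gripper opens to 85 mm and grips with 20 to 120 N. Pads are 22 mm wide; open, the fingers measure 114 mm over their backs; the gripper's body (76 mm by 85 mm) begins 54 mm behind the grasp point. The pads swing forward as they close: fully open they stand 13 mm farther back than shut.
Start: joints at [1.339, 0.126, -0.04, 1.405, 0, 1.571], TCP at [0.121, 0.511, 0.245] pointing down, gripper open.
Joint ranges: [-2.72, 2.72], [-0.95, 1.95], [-1.27, 1.35], [-1.78, 2.02], [-1.46, 1.47], [-3.14, 3.14]. Speed limits (rad/s): [2.39, 2.39, 3.01, 3.14, 3.14, 3.14].

### API

Orientations are given as a 3x3 rotation matrix whose columns are the frame's x, y, z axes.
In Python, from cell import env gives the robot as it stands. Calls block until the motion is done:
- env.move_ptp(position, orientation): joint-space move of the TCP to a pose.
- env.move_linear(position, orientation=None, v=0.15, stop_force=None): straight line of the TCP; orientation=None keeps the orientation; v is the mean speed in m/s. With stop_force (N) it stops when the force on the tool has changed by that much, and returns True; else False.
- env.movej(angles): joint-space move.
- env.set_gripper(opening): finger opening in m; the grip force is fixed at half the most; returns when the fingers have stopped.
- env.dwell(seconds).
- env.inverse_kinematics(position, orientation): joint angles nearest the present ones, or None.
- env.get_image(name): name is "scene" or "top" or "wrist"; returns (picture, depth): 384x512x3 uint8, red, green, blue; 384x512 float32, m along the optical axis (not along the pixel's ray), 0 where there is no reading.
- env.camera_model(name): a dict with "fx", "fy", "cx", "cy" (pixels), "cam_to_world" (4x4, takes a point from camera to world coordinates). Camera axes: x right, y up, looking along -z (the intrinsics and any distortion apply to the point x, -y, -z); pixel columns grow to the right and rows downward; lengths in m; the calibration is good to about 2 mm. A picture is of the moment at which its call begins: read the wrist's pose just before it. camera_model takes no time and is no camera call; for the wrist camera it gives the pose at the moment of the call.
A pose or a line that the arm cannot do raises env.Unreachable and nothing moves.
- env.job_done(): hands the job in, once; it reports no verdict.
Trained networks look in the newest picture that a camera, given by its name, has taken for a name from the list of things; names that differ only in an ending like _2 or _b are one class to them, and where a whole thing is asked for, a point or a joint stands for the part that bears it (a point fixed in the world has none). Each returns a list of dicts, best first, with "conf" (0 to 1); they miss things now and then, are a little off and sometimes report something else, mostly with a low value. They report only what shows in the picture. A call takes as long as a camera call.
- env.boxes_of(camera, query): "xyz" ([x, y, z] in m, in the coordinates of the camera as it stood for that picture, good to about 4 mm: the middle of the surface that is visible of it).
- env.trace(camera, query): "mask" (384x512 bool, what is visible of it).
Readings, each from a call of its own:
- env.read_clock(): time.
- env.read_joint_pos(): joint angles.
- env.read_joint_vel(): joint speeds.
- env.read_effort(): joint torques, N m.
- env.read_tcp_pos(): TCP position.
- env.read_orientation(): TCP orientation.
- env.read_force(): force on the tool from outside, world axes, zero at the start.
- env.read_wrist_torque(): the same for the moment, N m.
- env.read_grip_width(): finger opening in m.
Only numpy, scipy, OpenCV 4.12 (cv2) and the standard library are available. Lean on these libraries where they do the work, as an engineer would, in place of code of your own. Each camera call takes 0.05 s, during which the arm holds its last target. There are 200 camera calls.

## Working session

There is one attempt and no reset: what is moved stays moved. The work goes in short steps, each a Python script; the robot and the scene stay as the last script left them, time stands still between calls to the robot, and variables do not carry over. Pictures are saved under pics/ and viewed, about 8 in all and at most 12, crops included, and the job is handed in when it is done.

```bash
mkdir -p pics; ls
cat > h.py <<'E'
from cell import env
import numpy as np, cv2
def snap(cam,fn=None):
    p,d=env.get_image(cam); m=env.camera_model(cam)
    if fn: cv2.imwrite('pics/'+fn,p[:,:,::-1])
    return p,d,m
def w(m,xyz):
    return (m['cam_to_world']@np.r_[xyz,1])[:3]
def px(m,d,u,v):
    z=d[v,u]; return w(m,[(u-m['cx'])*z/m['fx'],-(v-m['cy'])*z/m['fy'],-z])
def cloud(m,d,mask):
    v,u=np.nonzero(mask&(d>0)); z=d[v,u]
    P=np.c_[(u-m['cx'])*z/m['fx'],-(v-m['cy'])*z/m['fy'],-z,np.ones(len(z))]
    return (m['cam_to_world']@P.T).T[:,:3]
E
python3 - <<'E'
from h import *
for cam in ['scene','top']:
    p,d,m=snap(cam,cam+'1.png')
    print(cam,{k:v for k,v in m.items() if k!='cam_to_world'},np.round(m['cam_to_world'],3).tolist())
    for q in ['stand','slide','button','first_hole','fork_fixed','fork_sliding','roll','roll_end_a','cradle','flask','vase','secateurs','tape']:
        print(q,[(round(r['conf'],2),np.round(w(m,r['xyz']),3).tolist()) for r in env.boxes_of(cam,q)[:3]])
a=cv2.imread('pics/scene1.png');b=cv2.imread('pics/top1.png')
print(env.tcp_to_tips,env.read_clock(),env.read_force())
E
```

```text
pics
scene {'fx': 388.9104107497713, 'fy': 388.9104107497713, 'cx': 256.8698684383691, 'cy': 194.41721574892418} [[0.294, -0.615, 0.731, 1.273], [0.956, 0.205, -0.211, -0.162], [-0.019, 0.761, 0.648, 0.725], [0.0, 0.0, 0.0, 1.0]]
stand [(0.56, [0.605, 0.085, 0.068]), (0.54, [0.693, 0.381, 0.104])]
slide [(0.64, [0.605, 0.027, 0.07])]
button []
first_hole [(0.83, [0.602, 0.034, 0.07]), (0.53, [0.607, 0.085, 0.07]), (0.26, [0.754, -0.231, 0.022])]
fork_fixed [(0.8, [0.611, 0.088, 0.067])]
fork_sliding [(0.93, [0.6, 0.031, 0.071])]
roll [(0.75, [0.533, -0.27, 0.073])]
roll_end_a [(0.88, [0.524, -0.27, 0.073]), (0.45, [0.752, -0.235, 0.021])]
cradle [(0.93, [0.522, -0.248, 0.01])]
flask [(0.79, [0.693, 0.384, 0.099])]
vase [(0.82, [0.474, 0.356, 0.108]), (0.33, [0.529, -0.276, 0.073]), (0.31, [0.603, 0.026, 0.072])]
secateurs [(0.58, [0.768, -0.053, 0.013])]
tape [(0.81, [0.753, -0.23, 0.02])]
top {'fx': 456.8581347311682, 'fy': 456.8581347311682, 'cx': 258.1576264064239, 'cy': 180.48458500090553} [[-0.027, 0.995, -0.095, 0.432], [-1.0, -0.027, -0.005, 0.024], [-0.008, 0.095, 0.995, 1.239], [0.0, 0.0, 0.0, 1.0]]
stand [(0.87, [0.601, 0.093, 0.069])]
slide [(0.79, [0.594, 0.029, 0.077])]
button []
first_hole [(0.93, [0.592, 0.028, 0.072])]
fork_fixed [(0.86, [0.597, 0.093, 0.073]), (0.75, [0.59, 0.029, 0.073])]
fork_sliding [(0.56, [0.592, 0.027, 0.076])]
roll [(0.92, [0.486, -0.265, 0.073])]
roll_end_a [(0.55, [0.484, -0.263, 0.073])]
cradle [(0.83, [0.493, -0.248, 0.011]), (0.2, [0.598, 0.093, 0.075])]
flask [(0.59, [0.663, 0.379, 0.135])]
vase [(0.63, [0.448, 0.38, 0.085])]
secateurs [(0.91, [0.763, -0.046, 0.01])]
tape [(0.77, [0.742, -0.232, 0.022]), (0.55, [0.486, -0.265, 0.072])]
0.014 1.4 [ 0.00903834  0.27731553 -0.42462648]
```

View pics/scene1.png

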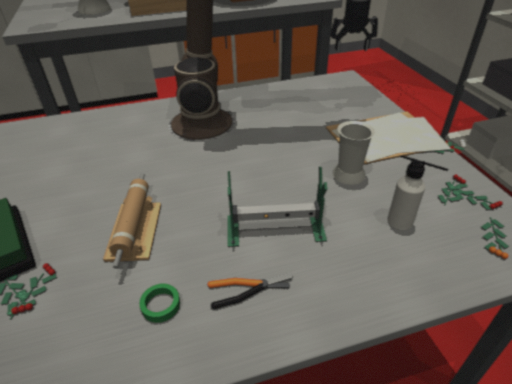

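View pics/top1.png

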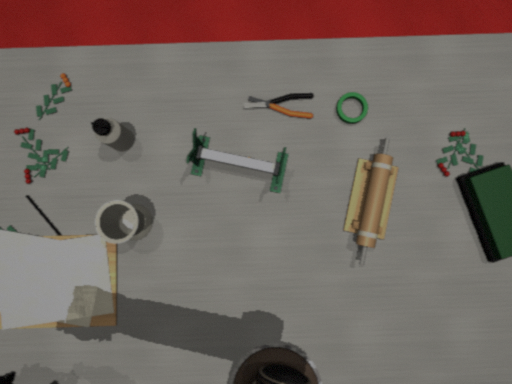

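Run:
```python
from h import *
a=cv2.imread('pics/scene1.png')[160:260,210:350]
cv2.imwrite('pics/c1.png',cv2.resize(a,None,fx=5.5,fy=5.5,interpolation=cv2.INTER_CUBIC))
p,d,m=snap('top')
v,u=np.mgrid[:384,:512]
C=cloud(m,d,(u>180)&(u<300)&(v>120)&(v<205))
T=C[(C[:,2]>.066)&(C[:,2]<.08)]
c=T.mean(0);_,s,V=np.linalg.svd(T[:,:2]-c[:2]);print('tube top',c,s,V[0],len(T)); t=(T[:,:2]-c[:2])@V[0]; print(t.min(),t.max())
H=C[C[:,2]>.1]; t=(H[:,:2]-c[:2])@V[0]; n=(H[:,:2]-c[:2])@V[1]
for s in (t<0,t>0): print('plate',np.percentile(t[s],[2,50,98]),np.percentile(n[s],[2,50,98]),H[s].mean(0),H[s][:,2].max())
C=cloud(m,d,(u>340)&(u<400)&(v>130)&(v<270))
T=C[(C[:,2]>.06)]
c=T.mean(0);_,s,V=np.linalg.svd(T[:,:2]-c[:2]);print('roll top',c,s,V[0],len(T),T[:,2].max()); t=(T[:,:2]-c[:2])@V[0];n=(T[:,:2]-c[:2])@V[1]; print(np.percentile(t,[1,99]),np.percentile(n,[1,99]))
p,d,m=snap('scene')
C=cloud(m,d,(u>210)&(u<350)&(v>160)&(v<255))
H=C[C[:,2]>.1];s=H[:,1]<.06
for s in (s,~s): print('scene plate',np.median(H[s],0),H[s].min(0),H[s].max(0))
```

```text
tube top [0.5979761  0.08132631 0.07278358] [1.88268694 0.24232428] [0.23576602 0.97180985] 860
-0.10846131267578304 0.10863011777077726
plate [-0.11432276 -0.11115815 -0.10838248] [-0.04219638  0.00309908  0.04200077] [ 0.57209526 -0.02685419  0.15294865] 0.17661474646090225
plate [0.1049181  0.10617185 0.11112781] [-0.03916664  0.00174389  0.04023474] [0.62350028 0.18525214 0.14131044] 0.17313919050622872
roll top [ 0.48539287 -0.26687797  0.07211793] [2.89365531 0.54063855] [-0.96856205  0.24877211] 1709 0.08317191393439849
[-0.11908875  0.11676542] [-0.02505143  0.02090914]
scene plate [ 0.59428781 -0.03169503  0.14471021] [ 0.534594   -0.04200573  0.10142527] [ 0.61859547 -0.01764093  0.1710218 ]
scene plate [0.63193707 0.18138137 0.13772896] [0.58729622 0.1723677  0.10004864] [0.66905883 0.19259157 0.17215092]
```

View pics/c1.png

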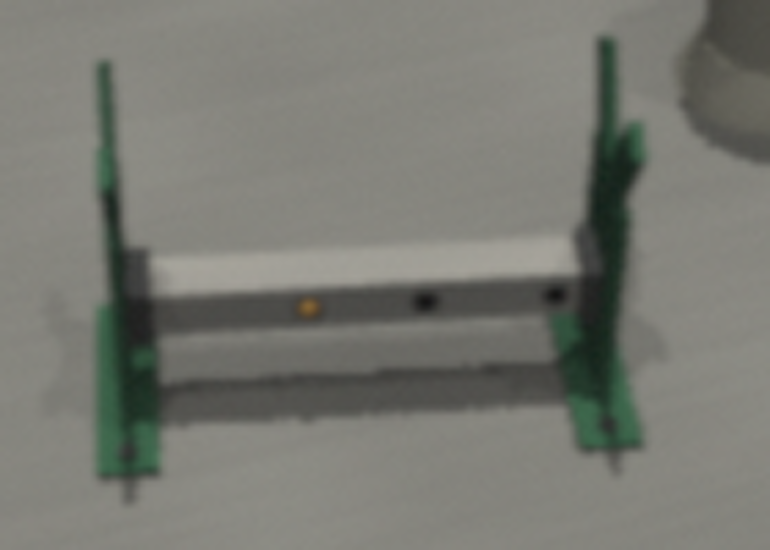

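```bash
cat >> h.py <<'E'
sy=np.array([.23577,.97181,0]); sx=np.array([.97181,-.23577,0])
def R(j):
    z=np.array([0,0,-1.]); j=np.asarray(j,float); j=j/np.linalg.norm(j); return np.c_[np.cross(j,z),j,z]
B=np.array([.5917,.0556,0])
E
python3 - <<'E'
from h import *
rj=np.array([.24877,.96856,0])
for n,p,j in [('tube',B,sx),('tube-',B,-sx),('roll',[.485,-.267,0],rj),('roll-',[.485,-.267,0],-rj)]:
    q=env.inverse_kinematics(np.r_[p[:2],.2],R(j)); print(n,None if q is None else np.round(q,2))
# hole spacing
a=cv2.imread('pics/scene1.png').astype(float); m=env.camera_model('scene')
g=cv2.resize(cv2.cvtColor(a[160:260,210:350].astype(np.uint8),cv2.COLOR_BGR2GRAY),None,fx=5.5,fy=5.5,interpolation=cv2.INTER_CUBIC)
def cen(u,v):
    s=g[v-16:v+17,u-16:u+17].astype(float); wt=np.clip(np.median(s)-8-s,0,None); yy,xx=np.mgrid[-16:17,-16:17]; return ((u+(wt*xx).sum()/wt.sum()+.5)/5.5-.5+210,(v+(wt*yy).sum()/wt.sum()+.5)/5.5-.5+160)
M=m['cam_to_world']; o=M[:3,3]
def face(u,v): # intersect with face plane x=12.5 of stand
    r=M[:3,:3]@[(u-m['cx'])/m['fx'],-(v-m['cy'])/m['fy'],-1]
    P0=B+.0125*sx; k=((P0-o)@sx)/(r@sx); P=o+k*r; return (P-B)@sy,P[2]
hs=[((308+.5)/5.5-.5+210,(308+.5)/5.5-.5+160),cen(425,302),cen(555,295)]
print([np.round(h,1) for h in hs],[np.round(face(*h),4) for h in hs])
E
```

```text
tube [0.09 0.26 0.03 1.34 0.   1.9 ]
tube- [ 0.09  0.26  0.03  1.34  0.   -1.24]
roll [-0.5   0.18 -0.07  1.32  0.   -0.25]
roll- [-0.5   0.18 -0.07  1.32  0.    2.89]
[array([265.6, 215.6]), array([286.9, 214.4]), array([310.6, 213.2])] [array([0.    , 0.0572]), array([0.0532, 0.0571]), array([0.1126, 0.0568])]
```

Run:
```python
from h import *
env.move_ptp(np.r_[B[:2],.245],R(sx))
p,d,m=snap('wrist','w1.png')
print(np.round(m['cam_to_world'],3).tolist(),env.read_tcp_pos(),env.read_clock())
C=cloud(m,d,d>0)
T=C[(C[:,2]>.068)&(C[:,2]<.078)&(np.linalg.norm(C[:,:2]-B[:2],axis=1)<.09)&(abs((C-B)@sx)<.03)]
print(len(T),T.mean(0)); n=(T-B)@sx; t=(T-B)@sy
for lo in np.arange(-.08,.08,.02):
    s=(t>lo)&(t<lo+.02)
    if s.sum()>20: print(lo,np.round(np.percentile(n[s],[1,50,99]),4))
for q in ['button','first_hole']:
    print(q,[(round(r['conf'],2),np.round(w(m,r['xyz']),3).tolist()) for r in env.boxes_of('wrist',q)[:3]])
```

```text
[[0.972, 0.226, 0.066, 0.609], [-0.235, 0.932, 0.277, 0.128], [0.001, -0.285, 0.959, 0.374], [0.0, 0.0, 0.0, 1.0]] [0.5915392  0.05654764 0.245096  ] 3.8833
4408 [0.59632549 0.06225146 0.07347648]
-0.08 [-0.0141  0.0029  0.0188]
-0.06 [-0.0088  0.0028  0.0153]
-0.039999999999999994 [-0.0086  0.0028  0.0152]
-0.01999999999999999 [-0.0095  0.0027  0.0149]
1.3877787807814457e-17 [-0.0093  0.0027  0.0155]
0.020000000000000018 [-0.0091  0.0035  0.0153]
0.04000000000000002 [-0.009   0.003   0.0151]
0.06000000000000001 [-0.0088  0.0034  0.0156]
button []
first_hole [(0.77, [0.594, -0.019, 0.073])]
```

View pics/w1.png

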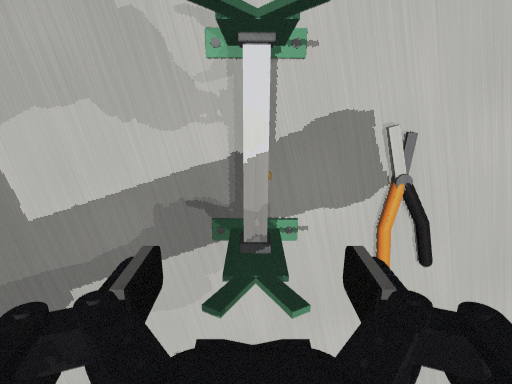

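Run:
```python
from h import *
m=env.camera_model('wrist'); M=m['cam_to_world']; o=M[:3,3]
r=M[:3,:3]@[(270-m['cx'])/m['fx'],-(175-m['cy'])/m['fy'],-1]
P=o+(.06-o[2])/r[2]*r; t=(P-B)@sy; print('button t,n',t,(P-B)@sx)
G=B+.0027*sx+(t if abs(t)<.008 else 0)*sy
print(env.move_linear(np.r_[G[:2],.056],R(sx),v=.12,stop_force=12))
f0=env.read_force(); print(f0, env.read_tcp_pos())
env.set_gripper(.030)
print('partial',env.read_grip_width(),env.read_force()-f0)
p,d,m=snap('wrist','w2.png')
print(env.read_clock())
```

```text
button t,n 0.0004297438999865842 0.018531651167752617
False
[0.35197023 0.42423214 0.44257394] [0.59492033 0.05542715 0.05674926]
partial 0.030144897112977714 [ 1.70637746 -1.18689624 -0.45025782]
6.3333
```

View pics/w2.png

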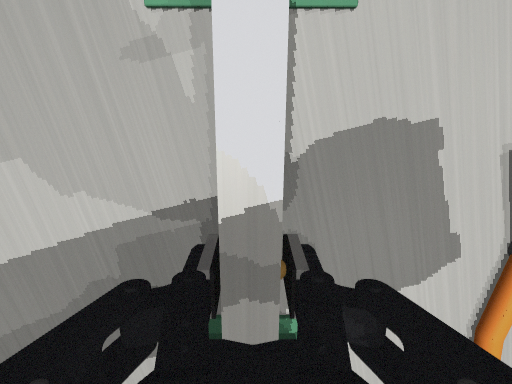

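Run:
```python
from h import *
f0=env.read_force()
env.set_gripper(.0)
f=env.read_force()-f0
print('closed',env.read_grip_width(),'x',f@sx,'y',f@sy,f[2],env.read_tcp_pos(),(env.read_tcp_pos()-B)@sx,env.read_clock())
```

```text
closed 0.024060050025148973 x -4.007692103170523 y 0.16456973843994804 4.62941902613499 [0.59424528 0.05551877 0.05667963] 0.0024926788026064114 6.55
```

Run:
```python
from h import *
p0=env.read_tcp_pos(); f0=env.read_force()
for s in (.006,.014):
    st=env.move_linear(p0-s*sy,v=.02,stop_force=17)
    q=env.read_tcp_pos(); f=env.read_force()-f0
    print(s,st,'moved',(p0-q)@sy,'f',f@sx,f@sy,f[2],env.read_grip_width())
np.save('p0.npy',np.c_[p0,f0])
p,d,m=snap('scene','s2.png')
a=cv2.imread('pics/s2.png')[140:270,190:350]
cv2.imwrite('pics/s2c.png',cv2.resize(a,None,fx=4,fy=4,interpolation=cv2.INTER_CUBIC)); print(env.read_clock())
```

```text
0.006 False moved 0.00429721825700698 f 2.3250854949647355 7.2676047792086935 -5.152039213044031 0.024084355381494203
0.014 False moved 0.012782785644207017 f 3.127528159912517 6.659602324747235 -5.655178835947396 0.023890567143067778
7.6
```

View pics/s2c.png

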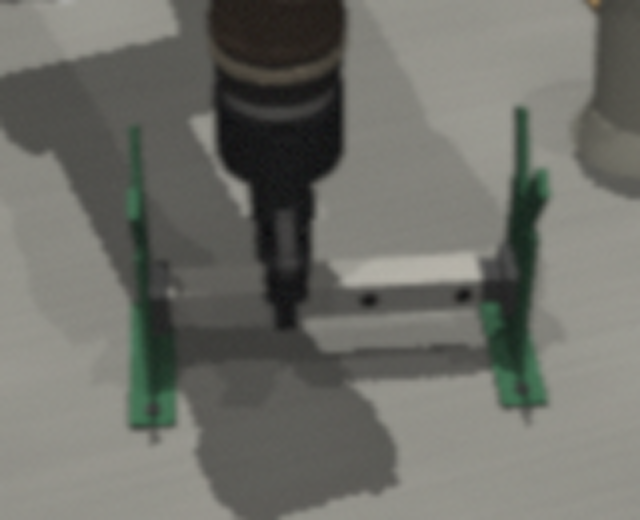

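Run:
```python
from h import *
z=np.load('p0.npy'); p0=z[:,0]; f0=z[:,1]
def rep(st):
    q=env.read_tcp_pos(); f=env.read_force()-f0
    print(st,'moved',(p0-q)@sy,'n',(q-p0)@sx,'f',f@sx,f@sy,f[2],env.read_grip_width(),env.read_clock())
rep(env.move_linear(p0-.048*sy,v=.04,stop_force=8))
st=False
for s in np.arange(.050,.060,.001):
    st=env.move_linear(p0-s*sy,v=.012,stop_force=4)
    rep(st)
    f=(env.read_force()-f0)@sy
    if st or f>10: break
```

```text
False moved 0.04780895705750899 n -0.0001241357377426023 f 1.3132895858248403 1.9590602799650465 -4.43623288248213 0.02417434612176184 8.6
False moved 0.050970738241906004 n -0.00012857523744846423 f 1.5064705228406263 -2.0580541841131446 -2.2168026731307124 0.024272070853735207 8.9167
False moved 0.05135573423882595 n -0.0001321826001181893 f 0.8910616305801783 -0.3696729221798756 -2.669203196361913 0.024285969756725034 9.1667
False moved 0.05165386744511818 n -0.0001462206945347412 f 0.8045480302902052 2.751127642200982 -1.648475305100583 0.023893275524897305 9.4167
False moved 0.05250047222329807 n -0.00014555713134087496 f -0.37605140517221736 5.162037400844029 -2.92249664885162 0.02421941341487368 9.6667
False moved 0.05377321696201881 n -0.00014174514025719342 f -0.3013295514003911 5.622245658080854 -2.006663289837616 0.024487576189073438 9.9167
False moved 0.05473544007023226 n -0.00013723758483175086 f -0.8155966652449496 4.938306860151454 -2.032977477614084 0.024419809304638034 10.1667
False moved 0.055058405228299016 n -0.00014217463916585925 f -0.671011651954734 9.065023640759454 -2.2693593222033406 0.02429526675031681 10.4167
False moved 0.055305254762092144 n -0.00016021972977388332 f -0.2447966261086183 10.90557637342821 -3.4667970771182106 0.024164882370354027 10.6667
```

Run:
```python
from h import *
z=np.load('p0.npy'); p0=z[:,0]; f0=z[:,1]
env.move_linear(p0-.055*sy,v=.012)
print('f',(env.read_force()-f0)@sy)
p,d,m=snap('scene','s3.png')
a=cv2.imread('pics/s3.png')[140:270,190:350]
cv2.imwrite('pics/s3c.png',cv2.resize(a,None,fx=4,fy=4,interpolation=cv2.INTER_CUBIC)); print(env.read_clock())
```

```text
f 3.532359371352679
11.0333
```

View pics/s3c.png

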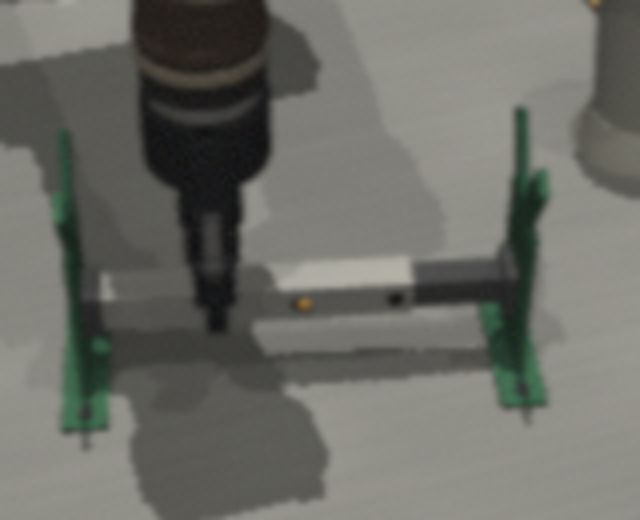

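Run:
```python
from h import *
env.set_gripper(.06)
q=env.read_tcp_pos(); env.move_linear(np.r_[q[:2],.25],v=.25)
env.set_gripper(.085)
rj=np.array([.24877,.96856,0]); ra=np.array([.96856,-.24877,0]); c=np.array([.485,-.267,0])
env.move_ptp(np.r_[c[:2],.24],R(-rj))
p,d,m=snap('wrist','w3.png'); print(env.read_tcp_pos(),env.read_clock())
C=cloud(m,d,d>0)
T=C[(C[:,2]>.058)&(C[:,2]<.09)&(np.linalg.norm((C-c)[:,:2],axis=1)<.2)]
a=(T-c)@ra;n=(T-c)@rj;print(len(T),T[:,2].max(),np.percentile(a,[1,99]))
for lo in np.arange(-.12,.12,.02):
    s=(a>lo)&(a<lo+.02)
    if s.sum()>20: print(round(lo,2),s.sum(),np.round(np.percentile(n[s],[1,50,99]),4),np.round(np.percentile(T[s][:,2],[50,99]),4), 'crest n', np.round(n[s][T[s][:,2]>np.percentile(T[s][:,2],85)].mean(),4))
```

```text
[ 0.48551674 -0.2662883   0.24004935] 13.9167
12367 0.08995937427604683 [-0.11417766  0.14142123]
-0.12 517 [-0.024  -0.0013  0.0222] [0.0746 0.0782] crest n -0.0007
-0.1 725 [-0.0246 -0.0012  0.0231] [0.0748 0.0784] crest n -0.0011
-0.08 754 [-0.0242 -0.0012  0.0216] [0.0745 0.0782] crest n -0.0017
-0.06 796 [-0.0247 -0.0011  0.0225] [0.0745 0.0782] crest n -0.0014
-0.04 836 [-0.0243 -0.001   0.022 ] [0.0746 0.0784] crest n -0.0011
-0.02 948 [-2.480e-02  1.000e-04  1.972e-01] [0.0747 0.0852] crest n 0.0388
0.0 1369 [-0.0244  0.0089  0.1977] [0.0748 0.0889] crest n 0.17
0.02 1288 [-0.0247  0.0049  0.1978] [0.0748 0.0891] crest n 0.1234
0.04 1053 [-0.0252 -0.0016  0.0216] [0.0748 0.0784] crest n -0.0021
0.06 1081 [-0.0247 -0.0016  0.0213] [0.0746 0.0784] crest n -0.0018
0.08 1210 [-0.0254 -0.0015  0.0219] [0.0749 0.0788] crest n -0.0016
0.1 1260 [-0.0247 -0.0014  0.0215] [0.0748 0.0785] crest n -0.0015
```

View pics/w3.png

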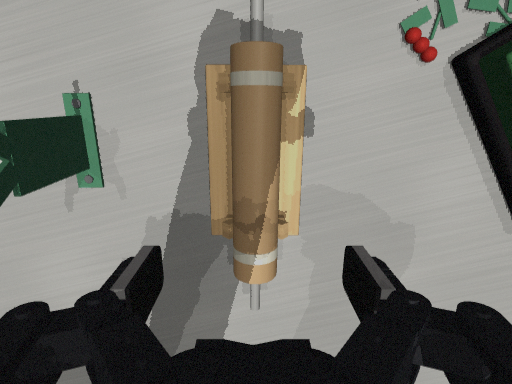

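Run:
```python
from h import *
rj=np.array([.24877,.96856,0]); ra=np.array([.96856,-.24877,0]); c=np.array([.485,-.267,0])
p,d,m=snap('wrist')
C=cloud(m,d,d>0); n=(C-c)@rj; a=(C-c)@ra
s=(abs(n+.0012)<.006)&(C[:,2]>.070)&(C[:,2]<.083)&(abs(a)<.17)
print('ends',np.percentile(a[s],[.3,99.7]),a[s].min(),a[s].max())
mid=np.clip((a[s].min()+a[s].max())/2,-.012,.012); print(mid)
g=c-.0012*rj+mid*ra
print(env.move_linear(np.r_[g[:2],.047],R(-rj),v=.15,stop_force=12))
f0=env.read_force()
env.set_gripper(0); print('w',env.read_grip_width(),env.read_force()-f0)
env.move_linear(np.r_[g[:2],.10],v=.08)
print('w',env.read_grip_width(),env.read_force()-f0,env.read_wrist_torque())
env.move_linear(np.r_[g[:2],.30],v=.2)
snap('scene','s4.png')
C=cloud(*(lambda x:(x[2],x[1],(x[1]>0)))(snap('wrist','w4.png')))
print(env.read_clock())
```

```text
ends [-0.11386669  0.12365578] -0.1151474780562886 0.12396232860652563
0.004407425275118518
False
w 0.04810826682269938 [-2.20540926 -3.03165902  4.76758357]
w 0.04838133585160947 [-1.2075133  -0.47852675 -4.74324571] [-0.00507608  0.0308595   0.02301054]
17.8917
```

View pics/s4.png

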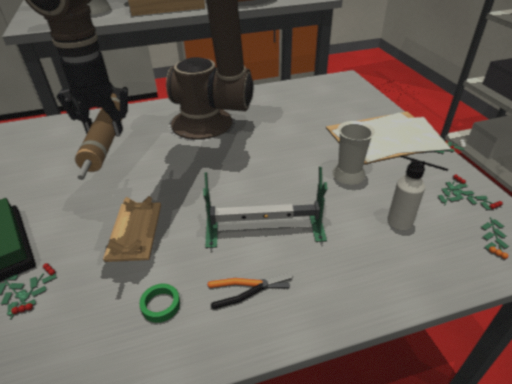

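Run:
```python
from h import *
P=B+.0026*sx-.00175*sy
env.move_ptp(np.r_[P[:2],.30],R(sx))
env.move_linear(np.r_[P[:2],.195],v=.12)
p,d,m=snap('scene','s5.png')
a=cv2.imread('pics/s5.png')[110:260,180:360]
cv2.imwrite('pics/s5c.png',cv2.resize(a,None,fx=4,fy=4,interpolation=cv2.INTER_CUBIC))
v,u=np.mgrid[:384,:512]
C=cloud(m,d,(u>180)&(u<360)&(v>100)&(v<260))
t=(C-B)@sy;n=(C-B)@sx
for s in ((t<-.11)&(t>-.17),(t>.11)&(t<.17)):
    k=s&(C[:,2]>.08)&(C[:,2]<.165)&(abs(n)<.06); print('plate t',np.percentile(t[k],[5,50,95]))
k=(C[:,2]>.195)&(C[:,2]<.24)&(abs(n)<.04); print('roll t',np.percentile(t[k],[1,99]))
k=(C[:,2]>.18)&(abs(t)>.128)&(C[:,2]<.22)&(abs(t)<.175);print('spindle',[(round(x,3),round(y,3),round(z,3)) for x,y,z in zip(t[k][::6],n[k][::6],C[k][::6,2])])
print(env.read_tcp_pos(),env.read_force(),env.read_clock())
```

```text
plate t [-0.14326762 -0.13857869 -0.13772073]
plate t [0.13059207 0.13130791 0.13578077]
roll t [-0.16269091  0.15412575]
spindle [(np.float64(0.13), np.float64(0.001), np.float64(0.204)), (np.float64(0.143), np.float64(0.003), np.float64(0.205)), (np.float64(0.157), np.float64(0.005), np.float64(0.206)), (np.float64(0.137), np.float64(0.003), np.float64(0.202)), (np.float64(0.15), np.float64(0.007), np.float64(0.205)), (np.float64(0.164), np.float64(0.007), np.float64(0.204)), (np.float64(0.14), np.float64(0.008), np.float64(0.203)), (np.float64(0.154), np.float64(0.01), np.float64(0.204)), (np.float64(0.131), np.float64(0.01), np.float64(0.202)), (np.float64(0.145), np.float64(0.009), np.float64(0.201)), (np.float64(0.158), np.float64(0.011), np.float64(0.201)), (np.float64(0.136), np.float64(0.009), np.float64(0.199)), (np.float64(0.15), np.float64(0.009), np.float64(0.197)), (np.float64(0.13), np.float64(0.008), np.float64(0.196)), (np.float64(-0.142), np.float64(0.002), np.float64(0.205)), (np.float64(-0.128), np.float64(0.003), np.float64(0.205)), (np.float64(-0.16), np.float64
[... 244 characters left out ...]
07), np.float64(0.204)), (np.float64(-0.137), np.float64(0.006), np.float64(0.203)), (np.float64(-0.169), np.float64(0.007), np.float64(0.203)), (np.float64(-0.156), np.float64(0.006), np.float64(0.201)), (np.float64(-0.142), np.float64(0.007), np.float64(0.201)), (np.float64(-0.129), np.float64(0.008), np.float64(0.2)), (np.float64(-0.16), np.float64(0.006), np.float64(0.199)), (np.float64(-0.147), np.float64(0.005), np.float64(0.197)), (np.float64(-0.133), np.float64(0.008), np.float64(0.198)), (np.float64(-0.165), np.float64(0.009), np.float64(0.198)), (np.float64(-0.152), np.float64(0.008), np.float64(0.196))]
[0.5943463  0.05322458 0.19611088] [ 0.3055275  -0.31436701 -4.31817965] 20.25
```

View pics/s5c.png

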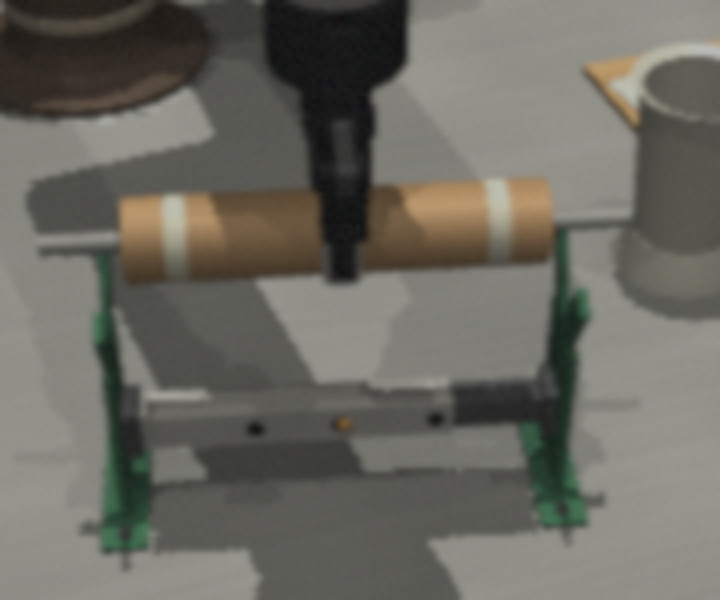

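Run:
```python
from h import *
p,d,m=snap('scene')
v,u=np.mgrid[:384,:512]
C=cloud(m,d,(u>180)&(u<360)&(v>100)&(v<260))
t=(C-B)@sy;n=(C-B)@sx
for lo,hi in((.212,.228),(.178,.19)):
    k=(C[:,2]>lo)&(C[:,2]<hi)&(abs(n)<.05)&(abs(t)<.2); print('roll t',np.sort(t[k])[:6],np.sort(t[k])[-6:])
```

```text
roll t [-0.12294128 -0.12242087 -0.12236198 -0.12233285 -0.12213748 -0.12213638] [0.11436319 0.11456781 0.11467349 0.11506393 0.1152556  0.11544503]
roll t [-0.12278606 -0.12062737 -0.11812783 -0.11601363 -0.11576599 -0.11392698] [0.10481341 0.10691535 0.1096754  0.1116893  0.11331962 0.11373476]
```

Run:
```python
from h import *
P=B+.0026*sx-.00175*sy
print(env.move_linear(np.r_[P[:2],.145],v=.06,stop_force=4),env.read_tcp_pos()[2],env.read_force())
if env.read_tcp_pos()[2]<.15:
    st=env.move_linear(np.r_[P[:2],.126],v=.012,stop_force=2.5)
print(st,env.read_tcp_pos(),env.read_force(),env.read_clock())
```

```text
False 0.14542015577651257 [ 0.87695787 -0.42895585 -3.2444276 ]
True [0.59370557 0.05330923 0.13097686] [ 1.18448267 -0.09579757  4.27234362] 22.3667
```

Run:
```python
from h import *
env.set_gripper(.054); print(env.read_force()); env.set_gripper(.08)
q=env.read_tcp_pos(); print(q,env.read_force())
env.move_linear(np.r_[q[:2],.30],v=.12,stop_force=8)
print(env.read_force(),env.read_tcp_pos())
env.dwell(.5)
p,d,m=snap('scene','s6.png')
a=cv2.imread('pics/s6.png')[130:260,180:360]
cv2.imwrite('pics/s6c.png',cv2.resize(a,None,fx=4,fy=4,interpolation=cv2.INTER_CUBIC))
v,u=np.mgrid[:384,:512]
C=cloud(m,d,(u>180)&(u<360)&(v>100)&(v<260)); t=(C-B)@sy;n=(C-B)@sx
for lo in(-.11,-.05,0,.05,.1):
    k=(t>lo)&(t<lo+.01)&(C[:,2]<.18)&(abs(n)<.05)&(C[:,2]>.1); print('top z',C[k,2].max())
print(env.read_clock())
```

```text
[0.21767218 0.07703645 0.59171181]
[0.59258958 0.05319645 0.12923019] [-0.06875987  0.30732074 -0.53020854]
[ 0.01379697 -0.65662603 -0.31074564] [0.59236457 0.05317003 0.29923524]
top z 0.16021163890731516
top z 0.16104072300018335
top z 0.16066238259364896
top z 0.1608655339144598
top z 0.16018060296616876
25.1
```

View pics/s6c.png

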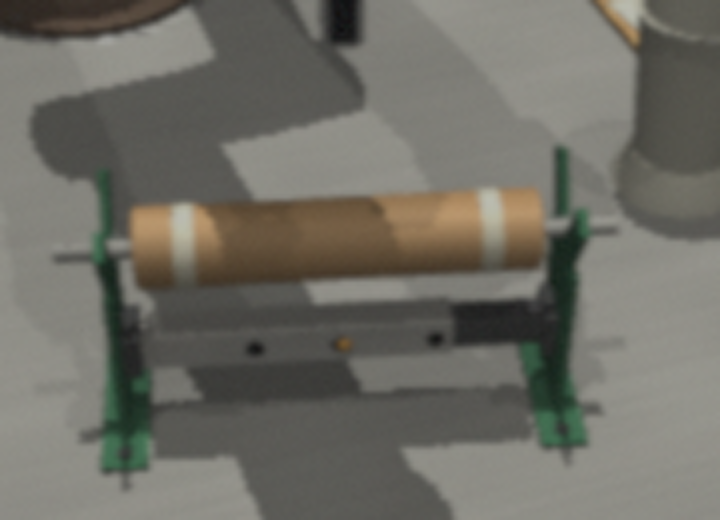

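Roll top is level at about 0.160 m along its length (axis 0.135 m), the spindle sits in both forks, and the button shows in the middle hole.

```bash
python3 -c "
from h import *
env.job_done(); print(env.read_clock())"
```

```text
the job is handed in; nothing more can be done
the job is handed in; nothing more can be done
```

The stand is widened to the very next hole, the roll lies in both forks, and I handed the job in about 25 s into the 58 s allowed.

- **Widening the stand:** I pinched the button flush across the tube and pulled the sliding end out. The pull at the checkpoints was 5 to 7 N, so the tube moved freely. It came up against the button about 55 mm out, with the force at 10.9 N when I stopped, under the 16 N limit. I then eased it back slightly.
- **Laying the roll:** I gripped the roll at its middle, turned it about 90 degrees and lowered it slowly until the forks took its weight. That happened within 1 mm of the expected height. I then opened the fingers and raised the gripper clear.

**Last checks:**
- **Button:** it shows brass in the middle hole, with a dark hole on either side.
- **Roll:** its top is level at 0.160 to 0.161 m along its length, which matches the 135 mm seat height. The spindle is visible in both forks.
- **Gripper:** it is clear of the stand, with the force on the tool back near zero.
- **Bystanders:** I never touched the flask, vase, secateurs or tape, but I did not measure their positions again at the end.

**Disagreements:** the top and wrist cameras differed by about 3 mm across the tube. I used the wrist reading, and the scene camera and the small side force on closing agreed with it. The holes measured 53 mm apart from the picture against 55 mm of travel; the difference is about what the hole play and arm give would account for.

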